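# Latch the edger's dust-filter box

## Robot

A 6-joint arm with a two-finger parallel gripper is mounted at the origin on a cart in front of the work surface, level with it; the furniture and walls round the work are solid. World frame = base frame: x ahead of the robot, y to its left, z up, the work surface at z = 0. Lengths are in mm, angles in rad, forces in N, time in s.
With the tool pointing down it reaches from about 300 to 825 mm from the base axis. Payload 5.4 kg.
Tool frame: the origin (TCP) lies at the very end of the fingers, on their centre line; the grasp point (between the pads) lies 19 mm behind it; z points along the fingers, y is the line along which they close (so a half turn about z gives the same grasp; the last joint's range is limited). The gripper opens to 92 mm and grips with 3 to 60 N. Pads are 20 mm wide; open, the fingers measure 128 mm over their backs; the gripper's body (75 mm by 189 mm) begins 69 mm behind the grasp point.
Start: joints at [1.086, 0.158, 1.597, -0, 1.386, -0.21], TCP at [156.039, 553.406, 214.601] pointing down, gripper open.
Joint ranges: [-2.91, 2.91], [-0.94, 2.29], [0.18, 2.7], [-1.29, 4.43], [0.17, 2.64], [-3, 3]. Speed limits (rad/s): [2.57, 2.57, 3.14, 3.14, 3.14, 3.14].

## Interface

Orientations are given as a unit quaternion [w, x, y, z].
In Python, from plant import bot gives the robot as it stands.
- The arm moves only by the tool apply_moves, never from a script. Its arguments are lists of equal length, an entry for each row: "jaw": the closure, from 0 (fully open) to 1 (shut); "dp": the shift along the tool's x, y, z in units of 0.03 m (1.0 is 0.03 m), a list of three; "spin": the turn about the tool's z in units of 4 degrees (1.0 is 4 degrees). In form: {"jaw": [jaw, ...], "dp": [[dx, dy, dz], ...], "spin": [spin, ...]}. A call has exactly 8 rows; each row shifts and turns the commanded pose from where the row before left it, along the tool's axes as they then stand; what a row does not reach is not made up. A row lasts 1/10 s, in which the tool goes at most 50 mm and 8.59 degrees, less where a joint would pass 70% of its speed; a pose out of reach is approached as far as the arm can. A call with a number of a shift or a turn outside -1 to 1 is refused whole. A call with a gripper value outside its range is refused whole. The fingers move at their own pace and stop on an object; the grip force is fixed at half the most. Time passes only in rows, so rows that do not move let the fingers close, or fill a call up. It gives the time, the measured TCP pose, the force, the opening and the grip force at its end, in the units of the state.
- bot.sense(): the state, without advancing time (a new reading comes with each control period).
- bot.capture(name): name is "scene" or "side" or "wrist"; returns the picture (420x560x3 uint8, red, green, blue); there is no depth.
- bot.camera_info(name): a dict with "camera_matrix" (3x3 intrinsics, pixels), "k1" (the pictures are not rectified: a ray, as slopes to the right and down, at radius r is drawn at 1 + k1 r^2 times it, then the intrinsics apply), "R" (3x3) and "t" (3): a world point X has camera coordinates R X + t; the wrist camera has in their place "hand_eye" (4x4, takes a point from camera to tool coordinates, whose origin is the TCP and whose axes are the flange's). Camera axes: x right, y down, z forward; pixel columns grow to the right and rows downward; lengths in mm; the calibration is good to about 2 mm. A picture is of the moment at which its call begins: read the wrist's pose just before it. camera_info takes no time and is no camera call.
- bot.finish_job(): hands the job in; it is judged then, once.
The state is a dict: "t": time; "qpos": joint angles; "qd": joint speeds; "tau": joint torques, N m; "position": TCP position; "tool_rot": TCP orientation; "ft_force": force on the tool from outside, world axes, zero at the start; "wrist_torque": the same for the moment, N m; "gripper_width": finger opening in mm; "grasp_force": force on a finger pad.
Only numpy, scipy, OpenCV 4.12 (cv2) and the standard library are available. Lean on these libraries where they do the work, as an engineer would, in place of code of your own. Each camera call takes 0.05 s, during which the arm holds its last target. There are 200 camera calls.

## Task

Two dust-filter boxes from the edger stand on the bench; one is already fastened, the other still has its latch open. On the open one, flip the wire loop over so that its cross bar drops behind the keeper hook on the end cap, then swing the latch lever over and press it down flat past centre so that the cap is drawn home, and let go.

Things in the scene. Friction and masses are not known exactly. Their poses are not given: they have to be found in the camera images.
- filter_box: The open box, fixed: grey body, aluminium end cap on its +y end; 72 mm in x, y -70 to 85, top at z 70. Origin on the bench right under the latch's lever hinge, z up, +y from hinge to cap; mm below are in this frame. Lever hinge: axis along x at (0,0,84). A spring seal holds the sliding cap 6 mm off (10 N; 15 N home). The equal box nearby is already fastened.
- latch_lever (a joint): Angle of the steel lever, rad. 0: shut, flat toward -y, at its stop; 1.57 upright; start 1.95 to 2.15, leaning to the cap; stays there. 63 mm long from its hinge, 18 to 24 wide, 4 thick; shut, its top is at z 87, tip z 90. With the loop hooked it pulls tight below 1.55, up to 7 N at the tip, and springs back if let go before centre (0.35). Loop pivot: 20 mm from the hinge, (0,-19,77) shut.
- loop_bar (a point): Middle of the cross bar ending the wire loop: 8 mm thick, 36 long (x), on two 5 mm wires 80 mm long, 34 apart, that straddle the lever. At the start it stands up leaning 10 to 25 degrees to -y on a stop, bar about z 180, above the lever's tip (z 135 to 145). Pivot then at (0,0 to 5,104). Swings freely: pushed over the top toward +y it falls onto the cap, behind the keeper, at about (0,80,74).
- keeper (a point): Seat of the keeper hook on the cap: the bar's middle when hooked tight. At (0,61,81) with the cap home, (0,67,81) with it off. The hook is a steel post 16 mm wide (x), up to z 90, on the -y side of this point, with a lip reaching to +y over it (underside z 86, 0.5 mm beyond this point); the bar comes in from the +y side under the lip.

How it is judged (in metres and radians):
On the way, in this order (a step that is already met when the one before it is completed fails the run):
1. the loop's cross bar lies behind the keeper hook, below its lip, with the lever still up (y of loop_bar in the frame of keeper between -0.004 and 0.03 m and z of loop_bar in the frame of keeper below 0.004 m and value of joint latch_lever above 0.7 rad), for 0.2 s.
2. the lever is pressed flat with the bar hooked and the cap drawn home (value of joint latch_lever below 0.15 rad and distance between loop_bar and keeper below 0.01 m and y of keeper in the frame of filter_box below 0.064 m), for 0.2 s.
At the end, for the whole second after the job is handed in: The lever lies flat (within 0.15 rad of shut), the cross bar sits in the keeper hook (within 10 mm of its seat) and the end cap is drawn home (keeper within 3 mm of its home place at y = 61 mm of the box) (all of step 2); the robot touches nothing.
It also fails if it takes over 42 s, if anything falls off the work surface, if the arm or the gripper's body presses on something with over 40 N, if the wrist force passes 120 N, or if a joint passes its speed limit or range.

## Working session

There is one attempt and no reset: what is moved stays moved. The work goes in short steps, Python scripts to look and compute and a tool call to move; the robot and the scene stay as the last step left them, time stands still between calls to the robot, and variables do not carry over. Pictures are saved under pics/ and viewed, at most 10 in all, crops included, and the job is handed in when it is done.

Besides the shell and the picture viewer there is one more tool, called in YAML: its name, and indented under it one key for each argument. apply_moves: Moves the arm, as the interface text tells. Shifts and turns lie within -1 to 1; 1 stands for 0.03 m of shift or 4 degrees of turn. Its arguments: {"type":"object","properties":{"jaw":{"type":"array"},"dp":{"type":"array"},"spin":{"type":"array"}},"required":["jaw","dp","spin"]}

```bash
mkdir -p pics
python3 - <<'E'
from plant import bot
import cv2,numpy as np
s=bot.sense();print({k:np.round(v,3) for k,v in s.items()})
for n in("scene","side","wrist"):
    im=bot.capture(n);cv2.imwrite(f"pics/{n}0.png",im[...,::-1]);c=bot.camera_info(n);print(n,{k:np.round(v,3).tolist() for k,v in c.items()})
a=[cv2.imread(f"pics/{n}0.png") for n in("scene","side")]
E
```

```text
{'t': np.float64(0.0), 'qpos': array([ 1.086,  0.159,  1.598, -0.   ,  1.386, -0.21 ]), 'qd': array([-0.   ,  0.002, -0.001, -0.   , -0.001, -0.001]), 'tau': array([ 0.0000e+00, -3.8559e+01, -3.2210e+01,  7.0000e-02,  3.8000e-02,
       -0.0000e+00]), 'position': array([155.761, 552.873, 213.641]), 'tool_rot': array([-0.   ,  0.137,  0.991, -0.001]), 'ft_force': array([-0.192, -0.577, -0.016]), 'wrist_torque': array([ 0.013, -0.039, -0.039]), 'grasp_force': np.float64(0.0), 'gripper_width': np.float64(91.809)}
scene {'camera_matrix': [[383.693, 0.0, 279.817], [0.0, 383.693, 215.271], [0.0, 0.0, 1.0]], 'k1': -0.044, 'R': [[0.895, -0.446, -0.014], [-0.26, -0.496, -0.829], [0.362, 0.745, -0.56]], 't': [-333.38, 229.04, 757.282]}
side {'camera_matrix': [[540.438, 0.0, 274.401], [0.0, 540.438, 210.095], [0.0, 0.0, 1.0]], 'k1': -0.192, 'R': [[0.99, -0.138, 0.026], [-0.04, -0.452, -0.891], [0.135, 0.881, -0.453]], 't': [-392.03, 115.773, 947.246]}
wrist {'camera_matrix': [[311.803, 0.0, 280.358], [0.0, 311.803, 207.45], [0.0, 0.0, 1.0]], 'k1': -0.07, 'hand_eye': [[0.001, -0.97, -0.243, 67.077], [1.0, 0.001, 0.001, 0.378], [-0.001, -0.243, 0.97, -169.541], [0.0, 0.0, 0.0, 1.0]]}
```

View pics/scene0.png

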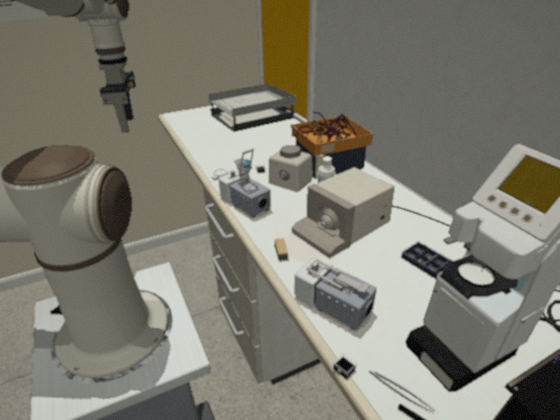

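View pics/side0.png

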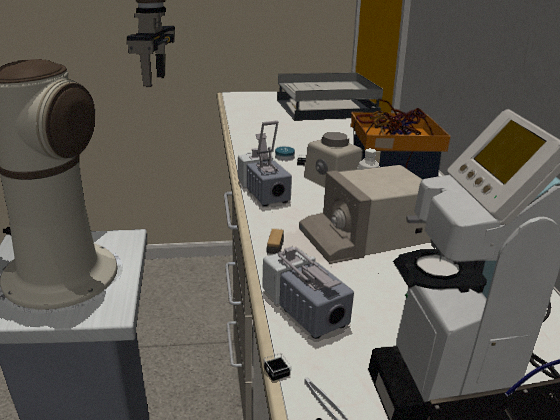

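Two boxes are visible. The open one is at scene (245,190) and side (265,180), with its wire loop up at side (268,130). Next I'll enlarge both views.

Run:
```python
import cv2,numpy as np
a=cv2.imread("pics/scene0.png")[140:225,205:285];b=cv2.imread("pics/side0.png")[110:215,228:308]
f=lambda i,k:cv2.resize(i,None,fx=k,fy=k,interpolation=cv2.INTER_CUBIC)
A=f(a,5);B=f(b,5)
h=max(A.shape[0],B.shape[0]);o=np.zeros((h,800,3),np.uint8);o[:A.shape[0],:400]=A;o[:B.shape[0],400:]=B
cv2.imwrite("pics/comp0.png",o)
```

```text
(no output)
```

View pics/comp0.png

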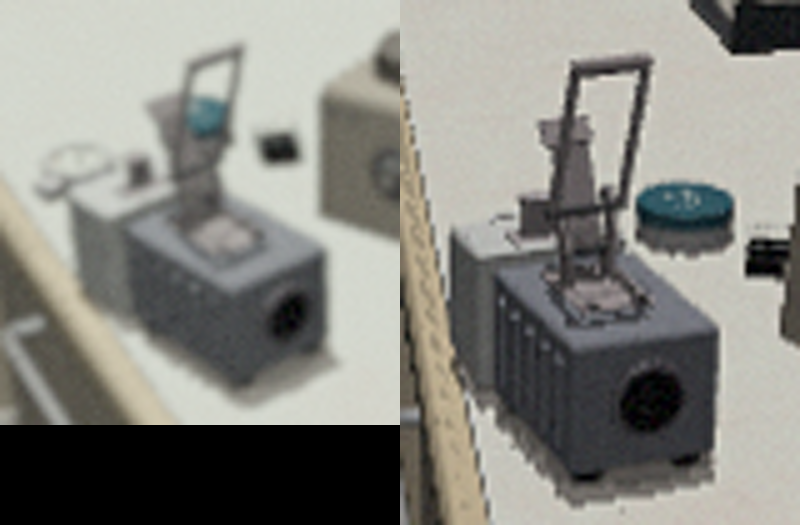

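View pics/wrist0.png

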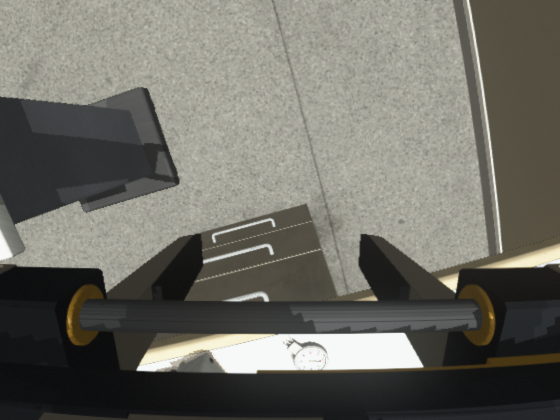

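The composite shows the open box with its cap at the far end and the black port at the near end. The lever leans toward the cap and the loop stands above it; its corners are at composite (190,65)/(241,47) in scene and (573,67)/(652,60) in side. The wrist camera mostly sees the floor. I'll triangulate these points next.

```bash
cat > h.py <<'E'
from plant import bot
import cv2,numpy as np
from scipy.spatial.transform import Rotation as Rn
def und(px,c):
    K=np.array(c["camera_matrix"]);s=((np.asarray(px,float)-K[:2,2])/[K[0,0],K[1,1]])
    u=s.copy()
    for _ in range(20): u=s/(1+c["k1"]*(u@u))
    return u
def tool():
    s=bot.sense();w,x,y,z=s["tool_rot"];return np.array(s["position"]),Rn.from_quat([x,y,z,w]).as_matrix()
def pose(n,pr=None):
    c=bot.camera_info(n)
    if n!="wrist": R=np.array(c["R"]);return c,R,np.array(c["t"])
    p,T=pr or tool();H=np.array(c["hand_eye"]);R=(T@H[:3,:3]).T;o=T@H[:3,3]+p
    return c,R,-R@o
def ray(n,px,pr=None):
    c,R,t=pose(n,pr);u=und(px,c);d=R.T@np.append(u,1);return -R.T@t,d/np.linalg.norm(d)
def tri(*rs):
    A=sum(np.eye(3)-np.outer(d,d) for o,d in rs);b=sum((np.eye(3)-np.outer(d,d))@o for o,d in rs)
    X=np.linalg.solve(A,b);return X,[round(float(np.linalg.norm((np.eye(3)-np.outer(d,d))@(X-o))),1) for o,d in rs]
def onz(r,z): o,d=r;return o+d*(z-o[2])/d[2]
def proj(n,X,pr=None):
    c,R,t=pose(n,pr);q=R@X+t;s=q[:2]/q[2];s=s*(1+c["k1"]*(s@s));K=np.array(c["camera_matrix"]);return s*[K[0,0],K[1,1]]+K[:2,2]
E
python3 - <<'E'
from h import *
P=dict(loopL=((243,153),(262.6,123.4)),loopR=((253.2,149.4),(278.4,122)),nL=((252.6,198.6),(262.6,180)),nR=((270.2,190),(291.4,175)),capL=((219,179.4),(238,156)),seam=((230.6,185),(247.4,166)),tip=((238,160),(261,134.4)),keep=((232.6,173.6),(255,151)))
for k,(a,b) in P.items():
    X,e=tri(ray("scene",a),ray("side",b));print(k,X.round(1),e)
for k in("nL","nR","seam","capL"):print(k,onz(ray("side",P[k][1]),70).round(1),onz(ray("scene",P[k][0]),70).round(1))
E
```

```text
loopL [403.7 273.7 183. ] [0.0, 0.0]
loopR [440.5 291.3 179.2] [0.8, 0.8]
nL [398.5 212.1  77.2] [0.5, 0.5]
nR [465. 242.  72.] [1.4, 1.4]
capL [357.1 364.   73.4] [0.6, 0.6]
seam [377.9 328.7  63.9] [2.2, 2.2]
tip [407.1 327.2 139.4] [0.1, 0.1]
keep [395.8 350.3  89.7] [1.1, 1.1]
nL [400.1 227.2  70. ] [403.3 223.8  70. ]
nR [467.1 249.5  70. ] [464.7 243.1  70. ]
seam [374.8 309.2  70. ] [376.8 321.7  70. ]
capL [358.2 373.9  70. ] [358.2 369.1  70. ]
```

The points agree: the cap and body tops come out at z≈70, the bar at ≈181, the lever tip at ≈139 and the keeper top at ≈90. Yaw is about 17.5° and the origin about (414,303). I'll rotate the tool to match the box and rise, then look with the wrist camera.

apply_moves:
  jaw: [0,0,0,0,0,0,0,0]
  dp:
    - [0,0,-0.3]
    - [0,0,-0.3]
    - [0,0,-0.3]
    - [0,0,-0.3]
    - [0,0,0]
    - [0,0,0]
    - [0,0,0]
    - [0,0,0]
  spin: [-1,-1,-1,-1,-1,-1,-1,-1]

```text
t: 0.95
position: [155.9, 553.2, 250.2]
tool_rot: [-0.0, -0.143, 0.99, -0.0]
ft_force: [-0.0, 0.2, -0.1]
gripper_width: 92.0
grasp_force: 0.0
```

Run:
```python
from h import *
p,T=tool();print(p,T.round(3))
print((T.T@(np.array([414,303,250])-p)/30).round(2))
```

```text
[155.91179206 553.1938031  250.19236454] [[-0.959 -0.283 -0.   ]
 [-0.283  0.959 -0.001]
 [ 0.001 -0.001 -1.   ]]
[-5.890e+00 -1.043e+01  1.000e-02]
```

apply_moves:
  jaw: [0,0,0,0,0,0,0,0]
  dp:
    - [-0.9,-0.9,0]
    - [-0.9,-0.9,0]
    - [-0.9,-0.9,0]
    - [-0.9,-0.9,0]
    - [-0.9,-0.9,0]
    - [-0.9,-0.9,0]
    - [-0.5,-0.9,0]
    - [0,-0.9,0]
  spin: [0,0,0,0,0,0,0,0]

```text
t: 1.75
position: [388.2, 394.3, 250.0]
tool_rot: [-0.0, -0.141, 0.99, -0.0]
ft_force: [-0.2, 0.5, -0.5]
gripper_width: 92.1
grasp_force: 0.0
```

apply_moves:
  jaw: [0,0,0,0,0,0,0,0]
  dp:
    - [0,-0.9,0]
    - [0,0,0]
    - [0,0,0]
    - [0,0,0]
    - [0,0,0]
    - [0,0,0]
    - [0,0,0]
    - [0,0,0]
  spin: [0,0,0,0,0,0,0,0]

```text
t: 2.55
position: [393.8, 369.9, 250.6]
tool_rot: [-0.0, -0.142, 0.99, -0.0]
ft_force: [-0.8, -0.0, 1.3]
gripper_width: 91.8
grasp_force: 0.0
```

Run:
```python
from h import *
import json
p,T=tool();print(p,T.round(3))
cv2.imwrite("pics/w1.png",bot.capture("wrist")[...,::-1]);json.dump([p.tolist(),T.tolist()],open("w1.json","w"))
```

```text
[393.83145763 369.9206827  250.57370197] [[-0.96 -0.28 -0.  ]
 [-0.28  0.96 -0.  ]
 [ 0.    0.   -1.  ]]
```

View pics/w1.png

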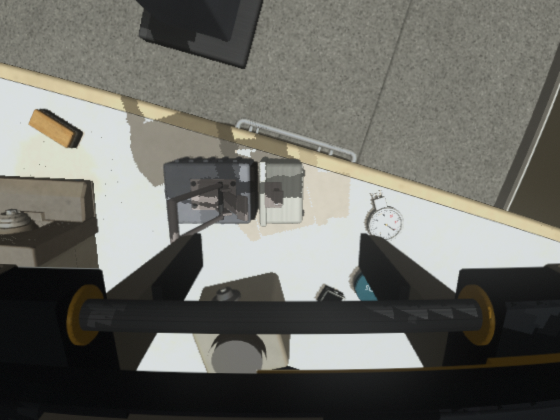

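The wrist view shows the box square to the tool: body from column 165 to 256, cap to 303, keeper near (280,190), loop bar leaning out at (170,215). I'll zoom in for pixel positions.

Run:
```python
import cv2
a=cv2.imread("pics/w1.png")[148:248,155:313]
cv2.imwrite("pics/w1z.png",cv2.resize(a,None,fx=5,fy=5,interpolation=cv2.INTER_CUBIC))
```

```text
(no output)
```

View pics/w1z.png

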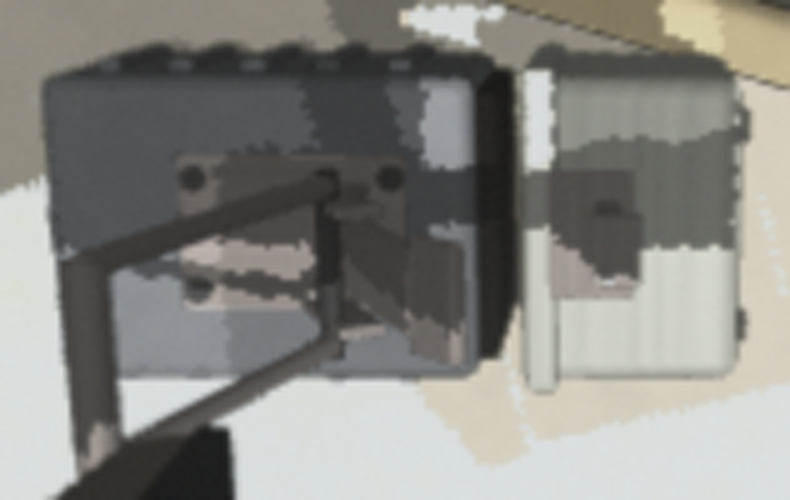

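The zoom gives body top corners (45,78) and (475,375), the cap's right edge at x=737, the lip around (620,243), the lever tip centre at (437,300), and the bar from (85,260) to (95,460). I'll cast rays onto planes and check them against the side and scene views.

Run:
```python
from h import *
import json
pr=[np.array(v) for v in json.load(open("w1.json"))]
f=lambda x,y:ray("wrist",(155+x/5-.4,148+y/5-.4),pr)
# triangulate with other views
def t(k,*rs): X,e=tri(*rs);print(k,X.round(1),e);return X
a=t("barL",f(85,258),ray("side",(262.6,123.4)),ray("scene",(243,153)))
t("tip",f(437,300),ray("side",(261,134.4)),ray("scene",(238,160)))
t("keep",f(615,243),ray("side",(255,151)),ray("scene",(232.6,173.6)))
t("nL",f(45,78),ray("side",(262.6,180)),ray("scene",(252.6,198.6)))
c1=onz(f(45,78),70);c2=onz(f(737,78),70);c3=onz(f(737,375),70);c4=onz(f(475,375),70)
print(c1,c2,c3,c4,"len",np.linalg.norm(c2-c1),"wid",np.linalg.norm(c3-c2))
d=c2-c1;yaw=np.arctan2(-d[0],d[1]);e=c3-c2;print("yaw",np.degrees(yaw),np.degrees(np.arctan2(e[1],e[0])))
ex=np.array([np.cos(yaw),np.sin(yaw),0]);ey=np.array([-np.sin(yaw),np.cos(yaw),0])
O=(c1+c2)/2-ey*10.5+np.dot(c3-c2,ex)/2*ex;O[2]=0  # y -70..91 (cap 6 off)
print("O",O)
B=lambda X:[round(float(v),1) for v in ((X-O)@ex,(X-O)@ey,X[2])]
for n,q,z in(("tip",(437,300),140),("lip",(620,243),90),("barL",(85,258),180),("barR",(95,465),180),("pivL",(325,185),104),("pivR",(333,340),104)):print(n,B(onz(f(*q),z)))
json.dump([O.tolist(),yaw],open("box.json","w"))
```

```text
barL [405.7 282.6 179.5] [0.4, 1.1, 1.3]
tip [408.9 336.2 135.6] [0.6, 0.9, 1.3]
keep [399.6 367.8  81.7] [0.6, 2.3, 2.6]
nL [403.1 232.4  66.2] [1.2, 2.6, 3.4]
[401.52526557 234.61935835  70.        ] [358.07964824 384.66788648  70.        ] [424.36644777 405.27627891  70.        ] [441.64655929 346.29696346  70.        ] len 156.21165917098833 wid 69.41646512818348
yaw 16.14804414549852 17.270332587440958
O [416.05518721 309.20909517   0.        ]
tip [-0.9, 28.9, 140.0]
lip [-1.1, 62.6, 90.0]
barL [-17.7, -22.1, 180.0]
barR [17.3, -23.4, 180.0]
pivL [-16.1, 1.9, 104.0]
pivR [17.0, 2.1, 104.0]
```

Everything fits: the tip is at y≈29 (expected for θ≈2.05), the pivot at y≈2, the bar at y≈-23 and x within 1 mm. I'll close the jaws and go behind the bar on the -y side.

apply_moves:
  jaw: [1,1,1,1,1,1,1,1]
  dp:
    - [-0.15,-0.95,0]
    - [0,-0.95,0]
    - [0,-0.95,0]
    - [0,-0.95,0]
    - [0,-0.9,0]
    - [0,0,0]
    - [0,0,0]
    - [0,0,0]
  spin: [0,0,0,0,0,0,0,0]

```text
t: 3.4
position: [437.5, 236.4, 250.6]
tool_rot: [-0.0, -0.142, 0.99, 0.0]
ft_force: [-1.1, 0.5, 0.4]
gripper_width: 29.9
grasp_force: 0.0
```

apply_moves:
  jaw: [1,1,1,1,1,1,1,1]
  dp:
    - [0,0,0]
    - [0,0,0.8]
    - [0,0,0.8]
    - [0,0,0.8]
    - [0,0,0.5]
    - [0,0,0]
    - [0,0,0]
    - [0,0,0]
  spin: [0,0,0,0,0,0,0,0]

```text
t: 4.2
position: [438.5, 236.1, 164.9]
tool_rot: [0.001, -0.142, 0.99, 0.0]
ft_force: [-0.2, 0.1, -0.7]
gripper_width: 0.3
grasp_force: 0.0
```

```bash
cat >> h.py <<'E'
def box():
    import json
    O,y=json.load(open("box.json"));O=np.array(O);p,T=tool();c,s=np.cos(y),np.sin(y)
    q=p-O;return np.round([q[0]*c+q[1]*s,-q[0]*s+q[1]*c,p[2]],1), bot.sense()
E
python3 - <<'E'
from h import *
b,s=box();print(b,s["gripper_width"],s["ft_force"].round(1) if hasattr(s["ft_force"],"round") else s["ft_force"])
E
```

```text
[  1.2 -76.5 164.9] 0.27594841866519837 [-0.2  0.1 -0.7]
```

apply_moves:
  jaw: [1,1,1,1,1,1,1,1]
  dp:
    - [0,0.5,0]
    - [0,0.4,0]
    - [0,0.3,0]
    - [0,0.3,0]
    - [0,0.3,0]
    - [0,0.3,0]
    - [0,0.3,0]
    - [0,0.3,0]
  spin: [0,0,0,0,0,0,0,0]

```text
t: 5.0
position: [414.9, 314.0, 163.5]
tool_rot: [-0.0, -0.141, 0.99, -0.0]
ft_force: [-0.6, -0.6, 0.2]
gripper_width: 0.6
grasp_force: 0.0
```

apply_moves:
  jaw: [1,1,1,1,1,1,1,1]
  dp:
    - [0,0.2,0]
    - [0,0,0]
    - [0,0,0]
    - [0,0,0]
    - [0,0,0]
    - [0,0,0]
    - [0,0,0]
    - [0,0,0]
  spin: [0,0,0,0,0,0,0,0]

```text
t: 5.8
position: [413.5, 319.0, 163.6]
tool_rot: [0.0, -0.141, 0.99, 0.0]
ft_force: [-0.5, 0.4, 0.3]
gripper_width: 0.3
grasp_force: 0.0
```

Run:
```python
from h import *
b,s=box();print(b,s["ft_force"])
a=bot.capture("side")[...,::-1][90:210,228:328];c=bot.capture("scene")[...,::-1][130:220,200:290]
A=cv2.resize(a,None,fx=4,fy=4,interpolation=cv2.INTER_CUBIC);C=cv2.resize(c,(400,400),interpolation=cv2.INTER_CUBIC)
o=np.zeros((480,800,3),np.uint8);o[:,:400]=A;o[:400,400:]=C;cv2.imwrite("pics/c2.png",o)
```

```text
[  0.2  10.1 163.6] [-0.49403741  0.40875376  0.34225268]
```

View pics/c2.png

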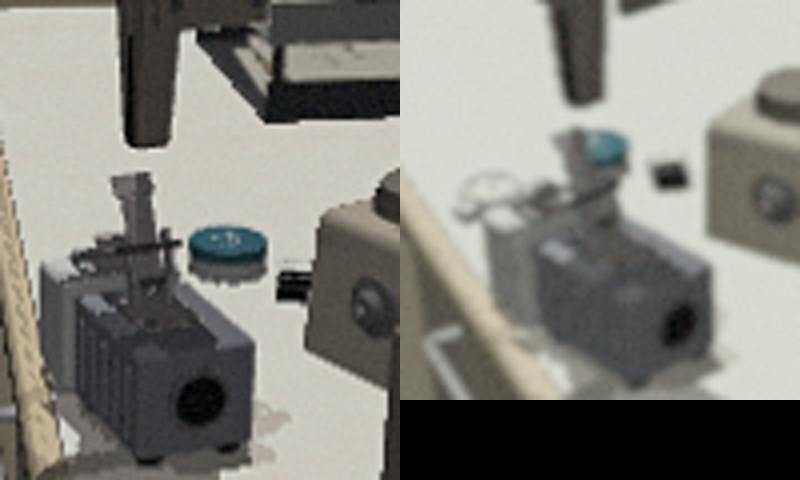

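The loop has dropped onto the cap: the bar is gone from above and the wires run from the lever toward the keeper at about (90,255). The lever is still upright with its tip at (130,180). Now to the +y side of the lever and down.

apply_moves:
  jaw: [1,1,1,1,1,1,1,1]
  dp:
    - [0,0.6,0]
    - [0,0.6,0]
    - [0,0.6,0]
    - [0,0,0]
    - [0,0,0.4]
    - [0,0,0.4]
    - [0,0,0.4]
    - [0,0,0]
  spin: [0,0,0,0,0,0,0,0]

```text
t: 6.7
position: [396.8, 369.4, 124.6]
tool_rot: [-0.002, -0.141, 0.99, -0.001]
ft_force: [-0.3, 0.3, 0.1]
gripper_width: 0.4
grasp_force: 0.0
```

Run:
```python
from h import *
import json
b,s=box();print(b,s["ft_force"])
p,T=tool();cv2.imwrite("pics/w3f.png",bot.capture("wrist")[...,::-1]);json.dump([p.tolist(),T.tolist()],open("w3.json","w"))
a=cv2.imread("pics/w3f.png")[100:300,180:380]
cv2.imwrite("pics/w3.png",cv2.resize(a,None,fx=3,fy=3,interpolation=cv2.INTER_CUBIC))
```

```text
[ -1.8  63.1 124.6] [-0.33891672  0.33687256  0.14539978]
```

View pics/w3.png

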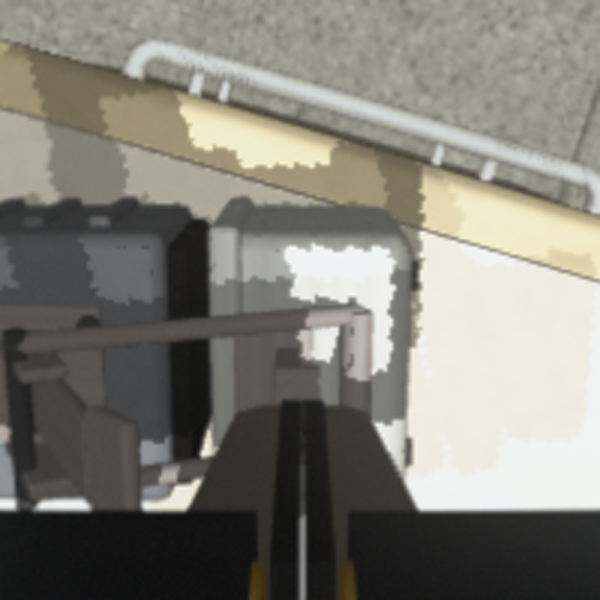

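The cross bar lies behind the hook: bar at column 355, hook at 300. The fingers stand clear on the +y side of the lever. Now I'll sweep the lever over along its arc.

apply_moves:
  jaw: [1,1,1,1,1,1,1,1]
  dp:
    - [0,-0.18,0]
    - [0,-0.18,0]
    - [0,-0.18,0]
    - [0,-0.18,-0.06]
    - [0,-0.18,-0.06]
    - [0,-0.18,-0.06]
    - [0,-0.18,-0.06]
    - [0,-0.15,-0.05]
  spin: [0,0,0,0,0,0,0,0]

```text
t: 7.55
position: [410.3, 329.6, 136.3]
tool_rot: [-0.0, -0.141, 0.99, -0.0]
ft_force: [-0.3, 1.2, 0.1]
gripper_width: 0.2
grasp_force: 0.4
```

apply_moves:
  jaw: [1,1,1,1,1,1,1,1]
  dp:
    - [0,-0.15,0]
    - [0,-0.15,0.02]
    - [0,-0.15,0.02]
    - [0,-0.15,0.04]
    - [0,-0.12,0.05]
    - [0,-0.12,0.06]
    - [0,-0.12,0.07]
    - [0,-0.12,0.07]
  spin: [0,0,0,0,0,0,0,0]

```text
t: 8.35
position: [419.3, 298.8, 126.1]
tool_rot: [-0.0, -0.141, 0.99, -0.0]
ft_force: [-1.3, 2.0, 2.5]
gripper_width: 0.2
grasp_force: 1.3
```

Run:
```python
from h import *
b,s=box();print(b,s["ft_force"])
a=bot.capture("side")[...,::-1][90:210,228:328];c=bot.capture("wrist")[...,::-1][120:300,140:340]
A=cv2.resize(a,None,fx=4,fy=4,interpolation=cv2.INTER_CUBIC);C=cv2.resize(c,(400,360),interpolation=cv2.INTER_CUBIC)
o=np.zeros((480,800,3),np.uint8);o[:,:400]=A;o[:360,400:]=C;cv2.imwrite("pics/c4.png",o)
```

```text
[  0.2 -10.9 126.1] [-1.26351709  1.95328899  2.54649428]
```

View pics/c4.png

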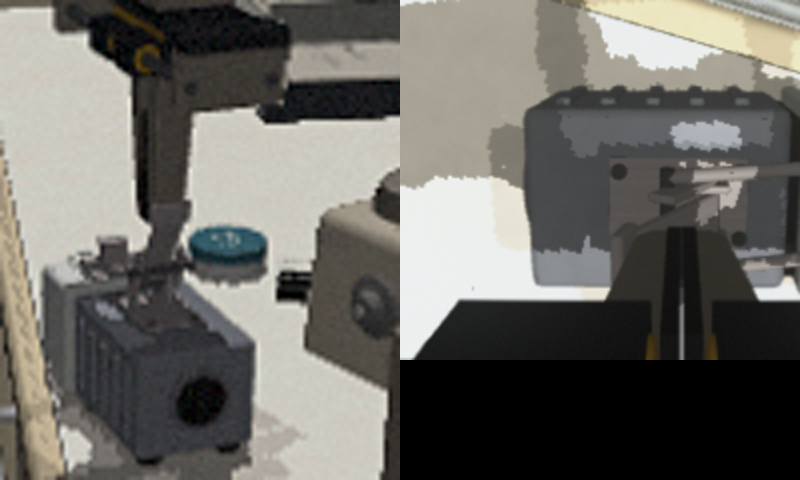

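The lever follows the fingers and is past upright, leaning to -y with the fingers on its +y face; the reaction is only about 3 N. I'll continue along the arc and down.

apply_moves:
  jaw: [1,1,1,1,1,1,1,1]
  dp:
    - [0,-0.1,0.08]
    - [0,-0.1,0.08]
    - [0,-0.1,0.1]
    - [0,-0.08,0.1]
    - [0,-0.08,0.1]
    - [0,-0.06,0.12]
    - [0,-0.06,0.12]
    - [0,-0.03,0.12]
  spin: [0,0,0,0,0,0,0,0]

```text
t: 9.25
position: [424.0, 281.3, 101.1]
tool_rot: [-0.0, -0.141, 0.99, -0.0]
ft_force: [0.7, -0.4, -0.5]
gripper_width: 0.4
grasp_force: 0.0
```

apply_moves:
  jaw: [1,1,1,1,1,1,1,1]
  dp:
    - [0,-0.02,0.1]
    - [0,-0.02,0.1]
    - [0,-0.02,0.1]
    - [0,-0.02,0.08]
    - [0,0,0.05]
    - [0,0,0.03]
    - [0,0,0]
    - [0,0,0]
  spin: [0,0,0,0,0,0,0,0]

```text
t: 10.05
position: [425.1, 279.4, 88.1]
tool_rot: [0.0, -0.141, 0.99, 0.0]
ft_force: [0.1, -0.0, 0.6]
gripper_width: 0.3
grasp_force: 0.0
```

Run:
```python
from h import *
b,s=box();print(b,s["ft_force"])
```

```text
[  0.4 -31.1  88.1] [ 0.10266764 -0.00934875  0.64496627]
```

apply_moves:
  jaw: [1,1,1,1,1,1,1,1]
  dp:
    - [0,0,0.03]
    - [0,0,0.03]
    - [0,0,0.03]
    - [0,0,0.03]
    - [0,0,0]
    - [0,0,0]
    - [0,0,0]
    - [0,0,0]
  spin: [0,0,0,0,0,0,0,0]

```text
t: 10.85
position: [425.4, 279.5, 87.1]
tool_rot: [0.0, -0.142, 0.99, -0.0]
ft_force: [-7.2, -3.6, 18.4]
gripper_width: 0.4
grasp_force: 9.1
```

The fingers meet a firm stop at z≈87 with 18 N, which matches the lever being flat. I'll retract upward and check.

apply_moves:
  jaw: [1,1,1,1,1,1,1,1]
  dp:
    - [0,0,-0.3]
    - [0,0,-0.6]
    - [0,0,-1]
    - [0,0,-1]
    - [0,0,-1]
    - [0,0,-1]
    - [0,0,0]
    - [0,0,0]
  spin: [0,0,0,0,0,0,0,0]

```text
t: 11.65
position: [425.3, 279.4, 231.7]
tool_rot: [0.001, -0.141, 0.99, 0.0]
ft_force: [0.0, -0.1, -0.9]
gripper_width: 0.3
grasp_force: 0.0
```

Run:
```python
from h import *
b,s=box();print(b,s["ft_force"])
a=bot.capture("side")[...,::-1][110:210,228:328];c=bot.capture("wrist")[...,::-1][120:260,190:370]
o=np.zeros((400,800,3),np.uint8);o[:,:400]=cv2.resize(a,(400,400),interpolation=cv2.INTER_CUBIC);o[:311,400:]=cv2.resize(c,(400,311),interpolation=cv2.INTER_CUBIC);cv2.imwrite("pics/c5.png",o)
```

```text
[  0.6 -31.2 231.7] [ 0.0421347  -0.13180933 -0.85087575]
```

View pics/c5.png

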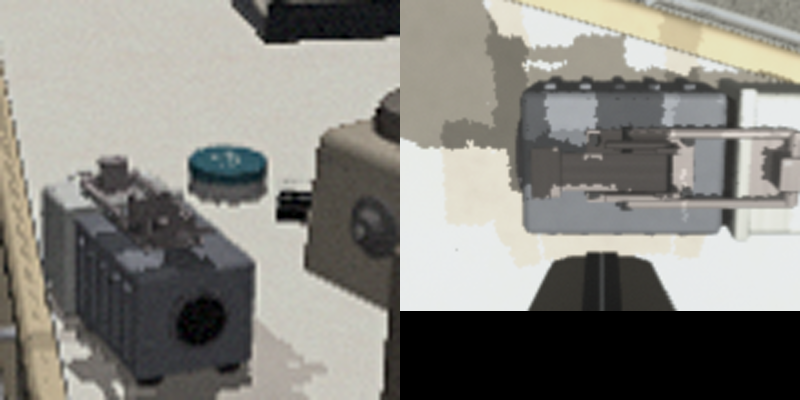

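The lever lies flat along the body at (560-670,170), the loop runs straight to the hook at (790,165), and the gap to the cap has closed up. Nothing touches the box, so I'm handing in.

```bash
python3 -c "
from plant import bot
print(bot.finish_job())"
```

```text
the job is handed in; nothing more can be done
None
```

I handed the job in at about 11.7 s. The last pictures show the loop bar in the keeper hook, the lever pressed flat and staying shut, the gap to the cap closed up, and the gripper clear of the box. The judge's result was not shown.

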